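# Open the hot mounting press

## Task

Open the mounting press so that the finished mount can be taken out: swing the red pressure-release lever fully out to its open stop, so that its locking dog leaves the closure, then unscrew the closure anticlockwise by its square head until the thread lets go and lift it out of the mould. Stand it upright, plug down, wholly on the round cork mat without dropping it, leave the lever open and let go, and do not disturb the other things on the bench.

Things in the scene. Friction and masses are not known exactly. Their poses are not given: they have to be found in the camera images.
- closure_head (a point): The closure screwed into the press: black square head, 40 x 40 mm (corners rounded by 6 mm), 42 mm tall, on a round steel flange 12 mm thick and 92 mm across with six notches in its rim. This point is the centre of the head, half-way up: the head's top is 21 mm above, the flange's top 21 mm below. x and y are square to the head's faces, z is up along the screw axis. About 0.6 kg.
- mould_axis (a point): Centre of the mould's mouth, on the screw axis: top of the steel collar (99 mm across), where the closure's flange rests when closed, 183 mm above the bench. The collar stands on the deck, 145 mm above the bench, of the white press, 290 x 300 mm, fixed. Axes of the press: -x to its front (control panel), z up. The press's centre lies 30 mm along +x and 55 mm along -y from here.
- lever_handle (a point): Handle of the red pressure-release lever: a black upright round post 18 mm across and 40 mm tall at the lever's outer end. This point is the post's centre, half-way up; the lever bar's top is 20 mm below it.
- lever_pivot (a point): On the lever's vertical pivot, at the height of the handle's centre, 130 mm from the handle. x, y and z turn with the lever: the handle lies along -x.
- release_lever (a joint): Angle of the red lever, rad: 0 locked (pointing to the press's front, the dog on its side in a notch of the closure's flange, so that the closure cannot turn), growing anticlockwise seen from above to 1.2 at the open stop (pointing out to the press's -y side). It needs about 1 N at the handle and stays where it is left.
- mat_top (a point): Centre of the upper face of the round cork mat, 150 mm across and 6 mm thick, fixed on the bench; its upper face is 6 mm above the bench.
- closure_foot (a point): Centre of the lower end of the closure's threaded plug (72 mm across, 32 mm long below the flange), 65 mm under the head's centre. Right-hand thread, 8 mm pitch: unscrews anticlockwise seen from above, rising 8 mm a turn, and is free after nearly 1.5 turns (9.0 rad); turning a little further does no harm. It turns easily, stays put when let go part-way, and cannot be pulled out while the thread holds.
- mount_a: black round specimen mount, 40 mm across, 22 mm tall, on the bench; origin under its centre; leave alone
- mount_b: green round specimen mount, 40 mm across, 22 mm tall, on the bench; origin under its centre; leave alone
- mount_c: black round specimen mount, 40 mm across, 22 mm tall, on the rear of the press's deck; origin under its centre; leave alone
- granule_jar: jar of mounting resin with blue lid, 90 mm across, 120 mm tall; origin under its centre; leave alone
- wash_bottle: white wash bottle with red spout, 72 mm across, 205 mm tall with spout; origin under its centre; leave alone
- suspension: polishing-suspension bottle with green cap, 64 mm across, 160 mm tall; origin under its centre; leave alone
- spanner: steel spanner 180 mm long lying on the bench; origin at its middle underneath; leave alone
- mould_brush: brush 190 mm long lying on the bench; origin at its middle underneath; leave alone
- closure: The closure as a body; its origin is the same point as point closure_foot.
- mat: The cork mat as a body; its origin is the centre of its underside.
Not all that is in view belongs to the job. There is more than one size of the mat; the job needs the middle-sized.

How it is judged:
On the way, in this order (a step that is already met when the one before it is completed fails the run):
1. the pressure-release lever is swung out to its open stop while the closure is still screwed home (value of joint release_lever above 1.05 rad and z of closure_foot in the frame of mould_axis below -0.025 m), for 0.1 s.
2. the closure is unscrewed and lifted clear of the mould's collar, with the lever open (value of joint release_lever above 1.05 rad and z of closure_foot in the frame of mould_axis above 0.003 m), for 0.1 s.
At the end, for the whole second after the job is handed in: The lever stands open (at least 1.05 of its 1.2 rad) and the closure stands released, upright (within 0.08 rad) and at rest with its plug on the cork mat, the whole plug on the mat (its centre within 40 mm of the mat's centre) (value of joint release_lever above 1.05 rad and horizontal distance between closure_foot and mat_top below 0.04 m and z of closure_foot in the frame of mat_top between -0.004 and 0.004 m and angle between closure_head's own z axis and vertical below 0.08 rad and linear speed of closure below 0.02 m/s and angular speed of closure below 0.1 rad/s and contact force between closure and mat above 1 N); the robot touches nothing.
It fails at once if the closure is dropped: it moves faster than 0.5 m/s with no finger on it (linear speed of closure above 0.5 m/s and contact force between the fingers and closure below 0.1 N).
It fails at once if another thing on the bench is moved more than 40 mm (distance of any of mount_a, mount_b, mount_c, granule_jar, wash_bottle, suspension, spanner, mould_brush from where it was at the start of the episode above 0.04 m).
It also fails if it takes over 72 s, if anything falls off the work surface, if the arm or the gripper's body presses on something with over 40 N, if the wrist force passes 120 N, or if a joint passes its speed limit or range.

## Robot

A 7-joint arm with a two-finger parallel gripper is mounted at the origin on the work surface. World frame = base frame: x ahead of the robot, y to its left, z up, the work surface at z = 0. Lengths are in m, angles in rad, forces in N, time in s.
With the tool pointing down it reaches from about 0.425 to 0.875 m from the base axis. Payload 9.9 kg.
Tool frame: the origin (TCP) lies midway between the tips of the shut fingers; the grasp point (between the pads) lies grip_depth behind it (grip_depth is the distance from the TCP to the grasp point, in m); z points along the fingers, y is the line along which they close (so a half turn about z gives the same grasp; the last joint's range is limited). The gripper opens to 85 mm and grips with 20 to 120 N. Pads are 22 mm wide; open, the fingers measure 114 mm over their backs; the gripper's body (76 mm by 85 mm) begins 54 mm behind the grasp point. The pads swing forward as they close: fully open they stand 13 mm farther back than shut.
Start: joints at [1.113, 0.576, 0.025, 1.437, -0.015, 1.129, -0.057], TCP at [0.246, -0.628, 0.231] pointing down, gripper open.
Joint ranges: [-2.76, 2.76], [-0.34, 2.15], [-1.52, 1.57], [0.19, 2.46], [-1.09, 4.23], [0.17, 1.99], [-2.82, 2.82]. Speed limits (rad/s): [2.22, 2.22, 3.01, 3.01, 3.14, 3.14, 3.14].

## Interface

Orientations are given as a 3x3 rotation matrix whose columns are the frame's x, y, z axes.
In Python, from plant import * gives the robot as it stands. The module is installed in compiled form; this text tells all that it offers.
- The arm moves only by the shell command python3 -m jog 'ROWS' [OPENING]. ROWS is JSON, a list of rows, each an object with "slide": the shift along the tool's x, y, z normalised to -1 to 1, where 1 is 0.04 m, a list of three; "rotation": the turn, a rotation vector about the tool's x, y, z normalised to -1 to 1, where 1 is 5 degrees, a list of three. A call has 1 to 12 rows; each row shifts and turns the commanded pose from where the row before left it, along the tool's axes as they then stand; what a row does not reach is not made up. A row lasts 1/12 s, in which the tool goes at most 41.7 mm and 7.16 degrees, less where a joint would pass 70% of its speed; a pose out of reach is approached as far as the arm can. A call with a number of a shift or a turn outside -1 to 1 is refused whole. A call with a gripper value outside its range is refused whole. OPENING is the gripper's target within -1 to 1 (fully open at 1, half-way at 0, shut at -1), set as the call begins (- or left out, the last holds). The fingers move at their own pace and stop on an object; the grip force is fixed at half the most. Time passes only in rows, so rows that do not move let the fingers close. It gives the time, the measured TCP pose, the force, the opening and the grip force at its end, in the units of the state.
- observe(): the state, without advancing time (a new reading comes with each control period).
- capture(name): name is "scene" or "top"; returns a dict with "image" (480x640x3 uint8, blue, green, red), "range_z" (480x640 float32, m along the optical axis (not along the pixel's ray), 0 where there is no reading), "K" (3x3 intrinsics, pixels), "view" (4x4, takes a point from world to camera coordinates). Camera axes: x right, y up, looking along -z (the intrinsics and any distortion apply to the point x, -y, -z); pixel columns grow to the right and rows downward; lengths in m; the calibration is good to about 2 mm. A picture is of the moment at which its call begins.
- close_job(): hands the job in; it is judged then, once.
The state is a dict: "clock": time; "qpos": joint angles; "qd": joint speeds; "tau": joint torques, N m; "eef_pos": TCP position; "eef_rot": TCP orientation; "contact_force": force on the tool from outside, world axes, zero at the start; "moment": the same for the moment, N m; "grip_width": finger opening in m; "finger_force": force on a finger pad.
Only numpy, scipy, OpenCV 4.12 (cv2) and the standard library are available. Lean on these libraries where they do the work, as an engineer would, in place of code of your own. Each camera call takes 0.05 s, during which the arm holds its last target. There are 200 camera calls.

## Working session

There is one attempt and no reset: what is moved stays moved. The work goes in short steps, Python scripts to look and compute and a shell command to move; the robot and the scene stay as the last step left them, time stands still between calls to the robot, and variables do not carry over. Pictures are saved under pics/ and viewed, at most 10 in all, crops included, and the job is handed in when it is done.

```bash
mkdir -p pics; python3 - <<'E'
from plant import *
import cv2,numpy as np,pickle
for n in("scene","top"):
    c=capture(n); cv2.imwrite(f"pics/{n}0.png",c["image"]); pickle.dump(c,open(f"{n}0.pkl","wb")); print(n,c["K"].round(1).tolist(),c["view"].round(3).tolist(),(c["range_z"]>0).mean())
s=observe();print({k:np.round(v,3).tolist() for k,v in s.items()})
E
```

```text
scene [[447.9, 0.0, 319.6], [0.0, 447.9, 240.1], [0.0, 0.0, 1.0]] [[0.425, 0.905, -0.015, -0.26], [-0.492, 0.245, 0.835, 0.142], [0.76, -0.348, 0.549, -1.92], [0.0, 0.0, 0.0, 1.0]] 0.964072265625
top [[619.0, 0.0, 330.3], [0.0, 619.0, 239.4], [0.0, 0.0, 1.0]] [[0.015, -1.0, 0.002, -0.008], [0.999, 0.015, 0.049, -0.553], [-0.049, 0.001, 0.999, -1.75], [0.0, 0.0, 0.0, 1.0]] 0.995869140625
{'clock': 0.1, 'qpos': [1.113, 0.576, 0.025, 1.438, -0.015, 1.129, -0.057], 'qd': [0.0, -0.004, 0.001, -0.001, -0.002, 0.001, 0.001], 'tau': [0.005, -76.731, 2.258, -28.661, 0.016, 0.009, 0.0], 'eef_pos': [0.246, -0.628, 0.231], 'eef_rot': [[0.931, 0.365, -0.001], [0.365, -0.931, 0.001], [-0.0, -0.001, -1.0]], 'contact_force': [-0.61, 0.538, 0.245], 'moment': [-0.048, -0.002, -0.008], 'finger_force': 0.0, 'grip_width': 0.085}
```

View pics/scene0.png

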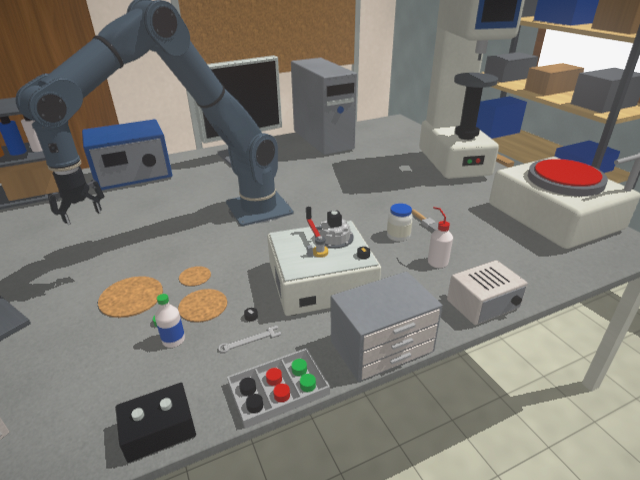

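View pics/top0.png

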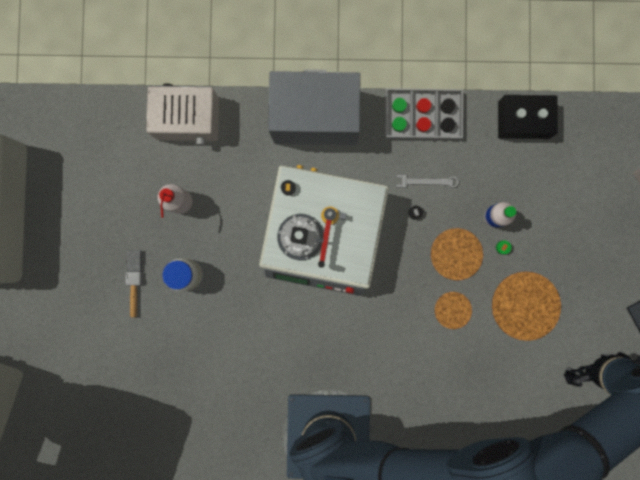

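The top view shows the closure head at (299,235), the lever from its pivot at (330,214) to its handle at (322,264), and the press front facing the robot. There are three mats: (453,310) small, (457,254) middle and (527,305) large. I'll measure these and confirm them in a crop.

```bash
cat > h.py <<'E'
from plant import *
import cv2,numpy as np,pickle
def pts(c):
    d=c["range_z"];K=c["K"];v,u=np.mgrid[:480,:640]
    P=np.stack([d*(u-K[0,2])/K[0,0],-d*(v-K[1,2])/K[1,1],-d],-1)
    V=c["view"];return (P-V[:3,3])@V[:3,:3]
def ray(c,u,v,z):
    K=c["K"];V=c["view"];r=np.array([(u-K[0,2])/K[0,0],-(v-K[1,2])/K[1,1],-1])@V[:3,:3]
    o=-V[:3,:3].T@V[:3,3];return o+r*(z-o[2])/r[2]
def line(c,u,v):
    a=ray(c,u,v,0);o=-c["view"][:3,:3].T@c["view"][:3,3];return o,(a-o)/np.linalg.norm(a-o)
def tri(A,B):
    M=[];b=[]
    for o,r in(A,B):
        Q=np.eye(3)-np.outer(r,r);M.append(Q);b.append(Q@o)
    return np.linalg.lstsq(np.vstack(M),np.hstack(b),rcond=None)[0]
E
python3 - <<'E'
from h import *
t=pickle.load(open("top0.pkl","rb"));s=pickle.load(open("scene0.pkl","rb"))
for n,c in(("top",t),("scene",s)):
    P=pts(c);hsv=cv2.cvtColor(c["image"],cv2.COLOR_BGR2HSV)
    m=cv2.inRange(hsv,(8,110,90),(25,255,255))
    k,l,st,ce=cv2.connectedComponentsWithStats(m)
    for i in range(1,k):
        if st[i,4]>300:
            q=P[l==i]; q=q[abs(q[:,2])<.05]
            if len(q)>200: print(n,"mat",ce[i].round(1),st[i,:5],"depth",np.median(q,0).round(4),"ext",np.ptp(q,0).round(3),"ray",ray(c,*ce[i],.006).round(4))
P=pts(t)
# press region heights
reg=(slice(160,295),slice(255,392))
Q=P[reg]
for lo,hi in((.14,.15),(.178,.188),(.19,.2),(.2,.215),(.215,.225),(.225,.26)):
    m=(Q[...,2]>lo)&(Q[...,2]<hi);vv,uu=np.nonzero(m)
    if m.sum():print(lo,hi,m.sum(),Q[m].mean(0).round(4),Q[m].min(0).round(3),Q[m].max(0).round(3),"px",uu.mean()+255,vv.mean()+160)
a=cv2.resize(t["image"][195:295,255:375],(480,400),interpolation=cv2.INTER_CUBIC)
b=cv2.resize(s["image"][195:275,275:371],(480,400),interpolation=cv2.INTER_CUBIC)[:, :320]
cv2.imwrite("pics/c1.png",np.hstack([a,b]))
E
```

```text
top mat [456.5 253.9] [ 431  228   52   52 2122] depth [ 0.5178 -0.3613  0.0062] ext [0.146 0.148 0.03 ] ray [ 0.5179 -0.3613  0.006 ]
top mat [526.  305.6] [ 492  272   69   69 3715] depth [ 0.3737 -0.5591  0.0081] ext [0.193 0.198 0.031] ray [ 0.3735 -0.5602  0.006 ]
top mat [452.9 310. ] [ 435  292   37   37 1079] depth [ 0.3579 -0.3523  0.0044] ext [0.103 0.105 0.027] ray [ 0.358  -0.3519  0.006 ]
scene mat [194.4 275.8] [179 267  32  19 456] depth [ 0.3629 -0.3534  0.0019] ext [0.106 0.102 0.013] ray [ 0.3679 -0.3537  0.006 ]
scene mat [129.6 296.4] [  98  277   65   40 1886] depth [ 0.3825 -0.563   0.0058] ext [0.198 0.192 0.013] ray [ 0.3833 -0.5633  0.006 ]
scene mat [202.3 305.1] [ 179  289   48   33 1182] depth [ 0.5256 -0.3628  0.004 ] ext [0.152 0.144 0.014] ray [ 0.5277 -0.3629  0.006 ]
0.14 0.15 6960 [0.586  0.0055 0.1448] [ 0.421 -0.146  0.14 ] [0.741 0.182 0.15 ] px 328.457040229885 224.71307471264367
0.178 0.188 246 [0.5571 0.068  0.1832] [ 0.504 -0.039  0.178] [0.682 0.127 0.188] px 303.9918699186992 234.41056910569105
0.19 0.2 834 [0.5555 0.0546 0.1949] [ 0.489 -0.011  0.19 ] [0.625 0.124 0.2  ] px 309.0431654676259 234.86690647482015
0.2 0.215 95 [0.5652 0.0394 0.2024] [ 0.497 -0.011  0.2  ] [0.624 0.118 0.215] px 314.9473684210526 230.97894736842105
0.215 0.225 4 [0.5396 0.0699 0.2207] [0.533 0.059 0.217] [0.554 0.094 0.225] px 302.5 240.5
0.225 0.26 290 [0.5428 0.0707 0.2363] [0.474 0.015 0.226] [0.573 0.101 0.245] px 301.9310344827586 238.9206896551724
```

View pics/c1.png

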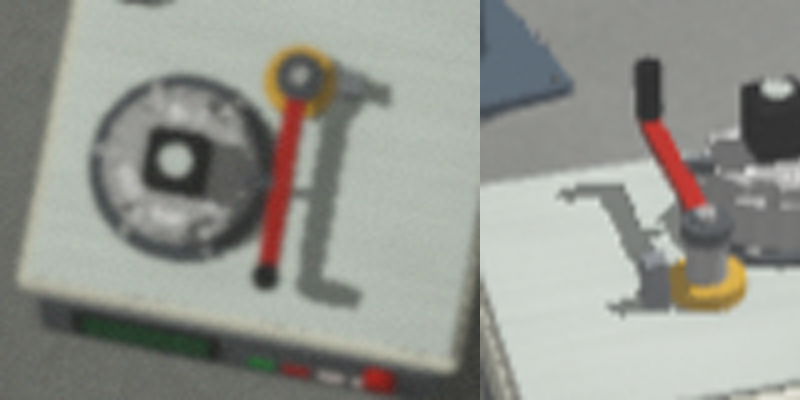

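The crop shows the head at about (299,235), with a light dot on top, and the handle post at about (321,264) in the top view. In the scene view they are at about (334,213) and (309,213). The mats measure 0.10, 0.15 and 0.195 m across, so the one at (457,254) is the middle-sized one. Next I triangulate the head, handle and pivot.

```bash
python3 - <<'E'
from h import *
t=pickle.load(open("top0.pkl","rb"));s=pickle.load(open("scene0.pkl","rb"))
P=pts(t);z=P[...,2]
def blob(box,lo,hi):
    m=np.zeros((480,640),np.uint8);y0,y1,x0,x1=box
    m[y0:y1,x0:x1]=((z>lo)&(z<hi))[y0:y1,x0:x1];return m
for n,b,lo,hi in(("head",(222,250,285,314),.23,.26),("handle",(255,272,314,330),.222,.27),("pivot",(205,225,320,342),.185,.26),("flange",(205,262,270,330),.189,.2)):
    m=blob(b,lo,hi);vv,uu=np.nonzero(m);r=cv2.minAreaRect(np.argwhere(m)[:,::-1].astype(np.float32))
    zz=np.median(z[m>0]);print(n,m.sum(),"px",uu.mean(),vv.mean(),"med",np.median(P[m>0],0).round(4),"rect",np.round(r[0]+r[1]+(r[2],),1),"ray@rectc",ray(t,*r[0],zz).round(4), z[m>0].max().round(3))
# black colour masks
g=t["image"].max(2)
for n,b in(("head",(222,250,285,314)),("handle",(255,274,314,330))):
    m=np.zeros((480,640),np.uint8);y0,y1,x0,x1=b;m[y0:y1,x0:x1]=(g<60)[y0:y1,x0:x1]
    c=max(cv2.findContours(m,0,1)[0],key=cv2.contourArea);r=cv2.minAreaRect(c);print(n,"dark rect",r)
# press deck edges
m=((z>.135)&(z<.155)).astype(np.uint8);c=max(cv2.findContours(m,0,1)[0],key=cv2.contourArea);r=cv2.minAreaRect(c);print("deck",r,ray(t,*r[0],.145))
print([ray(t,*q,.145).round(3).tolist() for q in cv2.boxPoints(r)])
print("tri head top",tri(line(t,298.75,235),line(s,334.4,212.6)).round(4))
for q,w in(((321,264.5),(308.8,207.4)),):print("tri handle top",tri(line(t,*q),line(s,*w)).round(4))
print("tri pivot",tri(line(t,255+299/4,195+75/4),line(s,275+(704-480)/5,195+213/5)).round(4))
E
```

```text
head 237 px 298.8902953586498 234.75105485232066 med [0.5525 0.0782 0.2367] rect [298.8 234.9  15.7  16.    8.1] ray@rectc [0.5526 0.0786 0.2367] 0.245
handle 41 px 321.0 263.7560975609756 med [0.4812 0.0223 0.2352] rect [321. 264.   6.   6.  90.] ray@rectc [0.4811 0.0223 0.2352] 0.244
pivot 147 px 329.3809523809524 215.24489795918367 med [0.607  0.0041 0.1961] rect [329.5 216.   16.   11.   90. ] ray@rectc [0.6045 0.003  0.1961] 0.212
flange 834 px 307.4124700239808 236.1714628297362 med [0.5486 0.0573 0.1946] rect [306.  231.1  46.4  53.1   9.5] ray@rectc [0.565  0.0625 0.1946] 0.2
head dark rect ((299.229736328125, 235.12164306640625), (14.960308074951172, 13.97391414642334), 9.462322235107422)
handle dark rect ((321.0, 263.5), (3.0, 2.0), 90.0)
deck ((323.6560363769531, 227.06597900390625), (112.96568298339844, 106.00119018554688), 11.15466022491455) [0.57938518 0.01803173 0.145     ]
[[0.469, 0.189, 0.145], [0.745, 0.14, 0.145], [0.691, -0.154, 0.145], [0.416, -0.103, 0.145]]
tri head top [0.5532 0.0803 0.2348]
tri handle top [0.4808 0.0243 0.2314]
tri pivot [0.6104 0.0032 0.1975]
```

```bash
cat > rel.py <<'E'
import sys;from h import *
# rel.py x y z yaw(deg of tool x axis) ; prints state and remaining move in jog units
s=observe();p=np.array(s["eef_pos"]);R=np.array(s["eef_rot"])
yaw=np.degrees(np.arctan2(R[1,0],R[0,0]))
print("t",round(s["clock"],2),"p",p.round(4),"yaw",yaw.round(1),"tilt",R[:,2].round(3),"q",np.round(s["qpos"],2),"F",np.round(s["contact_force"],1),"w",round(s["grip_width"],4))
if len(sys.argv)>3:
    T=np.array([float(a) for a in sys.argv[1:4]]);print("slide units",(R.T@(T-p)/.04).round(2))
if len(sys.argv)>4: print("rot z units",round(-(((float(sys.argv[4])-yaw+180)%360)-180)/5,2))
E
python3 -m jog '[{"slide":[0,0,-0.75],"rotation":[0,0,0]},{"slide":[0,0,-0.75],"rotation":[0,0,0]},{"slide":[0.6,-0.7,0],"rotation":[0,0,0]},{"slide":[0.6,-0.7,0],"rotation":[0,0,0]},{"slide":[0.6,-0.7,0],"rotation":[0,0,0]},{"slide":[0.6,-0.7,0],"rotation":[0,0,0]},{"slide":[0.6,-0.7,0],"rotation":[0,0,0]},{"slide":[0.6,-0.7,0],"rotation":[0,0,0]},{"slide":[0.6,-0.7,0],"rotation":[0,0,0]},{"slide":[0.6,-0.7,0],"rotation":[0,0,0]},{"slide":[0.6,-0.7,0],"rotation":[0,0,0]},{"slide":[0.6,-0.7,0],"rotation":[0,0,0]}]' -1
python3 rel.py .488 .067 .29 80
```

```text
clock: 1.1
eef_pos: [0.3677, -0.2783, 0.2912]
eef_rot: [[0.931, 0.365, -0.0], [0.365, -0.931, 0.0], [-0.0, -0.0, -1.0]]
contact_force: [0.2, -0.3, -0.1]
grip_width: -0.0002
finger_force: 0.0
t 1.1 p [ 0.3677 -0.2783  0.2912] yaw 21.4 tilt [-0.  0. -1.] q [ 0.62  0.2  -0.09  1.88  0.02  1.07 -0.68] F [ 0.2 -0.3 -0.1] w -0.0002
slide units [ 5.95 -6.94  0.03]
rot z units -11.72
```

```bash
python3 -m jog '[{"slide":[0.6,-0.7,0],"rotation":[0,0,0]},{"slide":[0.6,-0.7,0],"rotation":[0,0,0]},{"slide":[0.6,-0.7,0],"rotation":[0,0,0]},{"slide":[0.6,-0.7,0],"rotation":[0,0,0]},{"slide":[0.6,-0.7,0],"rotation":[0,0,0]},{"slide":[0.6,-0.7,0],"rotation":[0,0,0]},{"slide":[0.6,-0.7,0],"rotation":[0,0,0]},{"slide":[0.6,-0.7,0],"rotation":[0,0,0]},{"slide":[0.6,-0.7,0],"rotation":[0,0,0]},{"slide":[0.55,-0.64,0],"rotation":[0,0,0]}]'
python3 -m jog '[{"slide":[0,0,0],"rotation":[0,0,-1]},{"slide":[0,0,0],"rotation":[0,0,-1]},{"slide":[0,0,0],"rotation":[0,0,-1]},{"slide":[0,0,0],"rotation":[0,0,-1]},{"slide":[0,0,0],"rotation":[0,0,-1]},{"slide":[0,0,0],"rotation":[0,0,-1]},{"slide":[0,0,0],"rotation":[0,0,-1]},{"slide":[0,0,0],"rotation":[0,0,-1]},{"slide":[0,0,0],"rotation":[0,0,-1]},{"slide":[0,0,0],"rotation":[0,0,-1]},{"slide":[0,0,0],"rotation":[0,0,-1]},{"slide":[0,0,0],"rotation":[0,0,-1]}]'
python3 rel.py .487 .062 .21 81.5
python3 - <<'E'
from h import *
a=capture("top")["image"];b=capture("scene")["image"]
a=cv2.resize(a[190:310,255:375],(400,400),interpolation=cv2.INTER_CUBIC)
b=cv2.resize(b[160:260,270:370],(400,400),interpolation=cv2.INTER_CUBIC)
cv2.imwrite("pics/c2.png",np.hstack([a,b]))
E
```

```text
clock: 1.93
eef_pos: [0.488, 0.0675, 0.2912]
eef_rot: [[0.931, 0.366, -0.0], [0.366, -0.931, 0.0], [-0.0, -0.0, -1.0]]
contact_force: [-0.2, 0.4, -0.9]
grip_width: 0.0003
finger_force: 0.0
clock: 2.93
eef_pos: [0.4876, 0.0651, 0.291]
eef_rot: [[0.145, 0.989, -0.001], [0.989, -0.145, -0.0], [-0.0, -0.001, -1.0]]
contact_force: [-0.0, -0.3, -0.2]
grip_width: 0.0002
finger_force: 0.0
t 2.93 p [0.4876 0.0651 0.291 ] yaw 81.7 tilt [-0.001 -0.    -1.   ] q [ 0.18  0.28 -0.53  1.8   0.15  1.11 -0.55] F [-0.  -0.3 -0.2] w 0.0002
slide units [-0.08 -0.    2.03]
rot z units 0.03
```

View pics/c2.png

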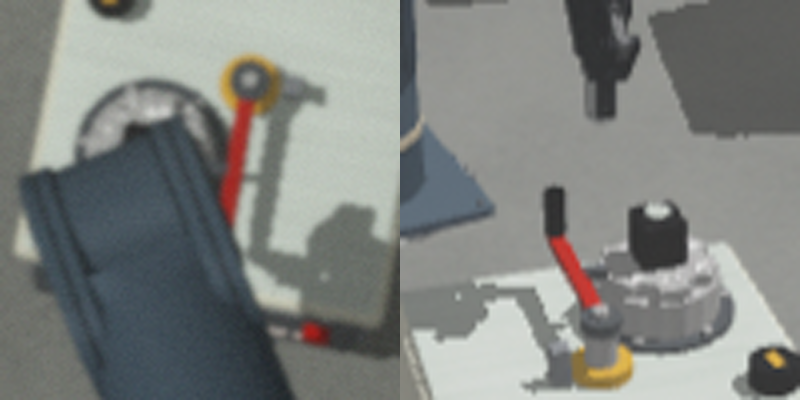

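The lowered arm hides the head and handle in the top view. The scene view shows the finger tips at about (420,187) in image pixels, on the +y side of the handle post at (408,212). I'll descend and push.

```bash
python3 -m jog '[{"slide":[0,0,0.7],"rotation":[0,0,0]},{"slide":[0,0,0.7],"rotation":[0,0,0]},{"slide":[0,0,0.65],"rotation":[0,0,0]},{"slide":[-0.2,0,0],"rotation":[0,0,0]},{"slide":[-0.2,0,0],"rotation":[0,0,0]},{"slide":[-0.2,0,0],"rotation":[0,0,0]},{"slide":[0,0,0],"rotation":[0,0,0]}]'
python3 -m jog '[{"slide":[-0.28,-0.03,0],"rotation":[0,0,-1]},{"slide":[-0.28,-0.03,0],"rotation":[0,0,-1]},{"slide":[-0.28,-0.03,0],"rotation":[0,0,-1]},{"slide":[-0.28,-0.03,0],"rotation":[0,0,-1]},{"slide":[-0.28,-0.03,0],"rotation":[0,0,-1]},{"slide":[-0.28,-0.03,0],"rotation":[0,0,-1]}]'
python3 rel.py
python3 - <<'E'
from h import *
a=capture("top")["image"];b=capture("scene")["image"]
a=cv2.resize(a[190:310,275:395],(400,400),interpolation=cv2.INTER_CUBIC)
b=cv2.resize(b[160:260,270:370],(400,400),interpolation=cv2.INTER_CUBIC)
cv2.imwrite("pics/c3.png",np.hstack([a,b]))
E
```

```text
clock: 3.62
eef_pos: [0.4848, 0.0394, 0.2107]
eef_rot: [[0.153, 0.988, 0.002], [0.988, -0.153, -0.001], [-0.001, 0.002, -1.0]]
contact_force: [0.5, 0.6, 0.4]
grip_width: 0.0003
finger_force: 0.0
clock: 4.12
eef_pos: [0.4825, -0.0258, 0.211]
eef_rot: [[-0.368, 0.93, 0.003], [0.93, 0.368, -0.0], [-0.001, 0.003, -1.0]]
contact_force: [0.4, 1.2, 1.0]
grip_width: -0.0001
finger_force: 0.5
t 4.12 p [ 0.4825 -0.0258  0.211 ] yaw 111.6 tilt [ 0.003 -0.    -1.   ] q [ 0.42  0.36 -0.62  1.95  0.26  0.91  0.04] F [0.4 1.2 1. ] w -0.0001
```

View pics/c3.png

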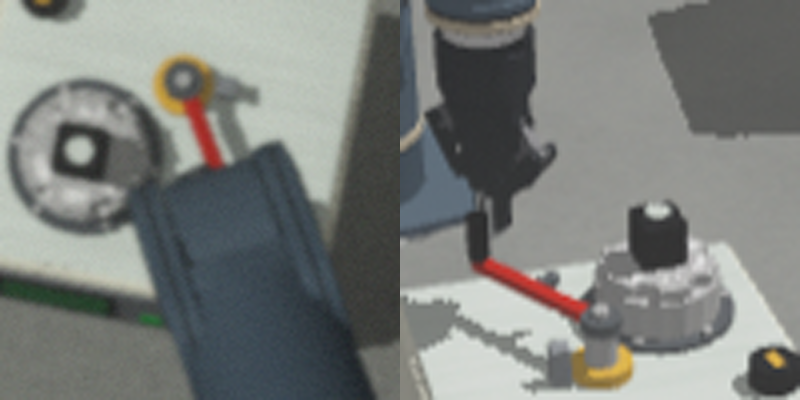

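The lever has turned with the finger and is about half-way; the handle is at about (390,218) in the scene view. I'll keep pushing.

```bash
python3 -m jog '[{"slide":[-0.28,-0.03,0],"rotation":[0,0,-1]},{"slide":[-0.28,-0.03,0],"rotation":[0,0,-1]},{"slide":[-0.28,-0.03,0],"rotation":[0,0,-1]},{"slide":[-0.28,-0.03,0],"rotation":[0,0,-1]},{"slide":[-0.28,-0.03,0],"rotation":[0,0,-1]},{"slide":[-0.28,-0.03,0],"rotation":[0,0,-1]},{"slide":[-0.28,-0.03,0],"rotation":[0,0,-1]}]'
python3 rel.py
python3 -m jog '[{"slide":[-0.14,-0.01,0],"rotation":[0,0,-0.5]},{"slide":[0,0,0],"rotation":[0,0,0]}]'
python3 -m jog '[{"slide":[-0.07,0,0],"rotation":[0,0,0]},{"slide":[0,0,0],"rotation":[0,0,0]}]'
python3 - <<'E'
from h import *
for n in("top","scene"):
    c=capture(n);P=pts(c);h=cv2.cvtColor(c["image"],cv2.COLOR_BGR2HSV)
    m=(cv2.inRange(h,(0,140,80),(8,255,255))|cv2.inRange(h,(172,140,80),(180,255,255)))>0
    m&=(abs(P[...,0]-.57)<.12)&(abs(P[...,1]+.03)<.12)&(P[...,2]>.165)
    q=P[m];print(n,m.sum(),q.mean(0).round(3),q.min(0).round(3),q.max(0).round(3))
    if len(q)>10:
        d=np.linalg.svd(q[:,:2]-q[:,:2].mean(0))[2][0];print("dir",np.degrees(np.arctan2(*d[::-1])))
E
```

```text
clock: 4.8
eef_pos: [0.5211, -0.0923, 0.2102]
eef_rot: [[-0.833, 0.553, 0.0], [0.553, 0.833, -0.001], [-0.001, -0.0, -1.0]]
contact_force: [-1.0, -0.8, 0.6]
grip_width: 0.0002
finger_force: 0.6
t 4.8 p [ 0.5211 -0.0923  0.2102] yaw 146.4 tilt [ 0.    -0.001 -1.   ] q [ 0.6   0.46 -0.75  1.83  0.37  0.99  0.68] F [-1.  -0.8  0.6] w 0.0002
clock: 4.97
eef_pos: [0.526, -0.096, 0.2098]
eef_rot: [[-0.855, 0.518, 0.001], [0.518, 0.855, 0.0], [-0.0, 0.001, -1.0]]
contact_force: [0.2, -1.3, 0.2]
grip_width: 0.0
finger_force: 0.0
clock: 5.13
eef_pos: [0.5269, -0.0961, 0.2096]
eef_rot: [[-0.855, 0.519, -0.002], [0.519, 0.855, 0.0], [0.002, -0.001, -1.0]]
contact_force: [-4.1, 1.0, 2.3]
grip_width: 0.0001
finger_force: 2.2
top 80 [ 0.591 -0.028  0.196] [ 0.574 -0.05   0.189] [ 0.605 -0.009  0.207]
dir -121.1360377493156
scene 120 [ 0.578 -0.057  0.193] [ 0.547 -0.108  0.187] [ 0.61  -0.01   0.196]
dir 58.26583813932194
```

The lever direction measures -121° in the top view, which is 1.18 to 1.2 rad of swing, and the force rose to 4 N, so it is at its stop. I'll back off, rise and go over the head.

```bash
python3 -m jog '[{"slide":[0.3,0,0],"rotation":[0,0,0]},{"slide":[0.3,0,0],"rotation":[0,0,0]},{"slide":[0,0,-0.8],"rotation":[0,0,0]},{"slide":[0,0,-0.8],"rotation":[0,0,0]},{"slide":[0,0,-0.8],"rotation":[0,0,0]},{"slide":[0,0,0],"rotation":[0,0,1]},{"slide":[0,0,0],"rotation":[0,0,1]},{"slide":[0,0,0],"rotation":[0,0,1]},{"slide":[0,0,0],"rotation":[0,0,1]},{"slide":[0,0,0],"rotation":[0,0,1]},{"slide":[0,0,0],"rotation":[0,0,1]},{"slide":[0,0,0],"rotation":[0,0,1]}]'
python3 -m jog '[{"slide":[0,0,0],"rotation":[0,0,1]},{"slide":[0,0,0],"rotation":[0,0,1]},{"slide":[0,0,0],"rotation":[0,0,1]},{"slide":[0,0,0],"rotation":[0,0,1]},{"slide":[0,0,0],"rotation":[0,0,1]},{"slide":[0,0,0],"rotation":[0,0,1]},{"slide":[0,0,0],"rotation":[0,0,1]},{"slide":[0,0,0],"rotation":[0,0,1]},{"slide":[0,0,0],"rotation":[0,0,1]},{"slide":[0,0,0],"rotation":[0,0,1]},{"slide":[0,0,0],"rotation":[0,0,1]},{"slide":[0,0,0],"rotation":[0,0,1]}]' 1
python3 -m jog '[{"slide":[0,0,0],"rotation":[0,0,1]},{"slide":[0,0,0],"rotation":[0,0,1]},{"slide":[0,0,0],"rotation":[0,0,1]},{"slide":[0,0,0],"rotation":[0,0,1]},{"slide":[0,0,0],"rotation":[0,0,1]},{"slide":[0,0,0],"rotation":[0,0,1]},{"slide":[0,0,0],"rotation":[0,0,1]},{"slide":[0,0,0],"rotation":[0,0,1]},{"slide":[0,0,0],"rotation":[0,0,1]},{"slide":[0,0,0],"rotation":[0,0,1]},{"slide":[0,0,0],"rotation":[0,0,1]},{"slide":[0,0,0],"rotation":[0,0,1]}]'
python3 rel.py .5526 .0785 .30 -9.5; python3 - <<'E'
import pickle;from h import *
t=capture("top");pickle.dump(t,open("top1.pkl","wb"))
P=pts(t)
z=P[...,2];m=np.zeros((480,640),bool);m[222:250,285:314]=1;m&=(z>.23)&(z<.26);print(m.sum(),np.median(P[m],0).round(4))
E
```

```text
clock: 6.23
eef_pos: [0.5075, -0.0844, 0.3058]
eef_rot: [[-0.4, 0.917, 0.002], [0.917, 0.4, -0.0], [-0.001, 0.001, -1.0]]
contact_force: [-0.5, -0.2, -0.1]
grip_width: 0.0001
finger_force: 0.0
clock: 7.23
eef_pos: [0.5075, -0.0844, 0.3058]
eef_rot: [[0.594, 0.805, 0.002], [0.805, -0.594, -0.0], [0.001, 0.002, -1.0]]
contact_force: [-0.6, -0.6, 0.5]
grip_width: 0.0854
finger_force: 0.0
clock: 8.23
eef_pos: [0.5075, -0.0844, 0.3058]
eef_rot: [[0.994, -0.112, 0.002], [-0.112, -0.994, -0.0], [0.002, -0.0, -1.0]]
contact_force: [-0.9, 0.5, -0.4]
grip_width: 0.0854
finger_force: 0.0
t 8.23 p [ 0.5075 -0.0844  0.3058] yaw -6.4 tilt [ 0.002 -0.    -1.   ] q [ 0.25  0.28 -0.24  1.73  0.07  1.14 -1.69] F [-0.9  0.5 -0.4] w 0.0854
slide units [ 0.66 -4.17  0.15]
rot z units 0.61
235 [0.5523 0.078  0.2366]
```

```bash
python3 -m jog '[{"slide":[0,0,0],"rotation":[0,0,0.6]},{"slide":[0.13,-0.7,0],"rotation":[0,0,0]},{"slide":[0.14,-0.7,0],"rotation":[0,0,0]},{"slide":[0.14,-0.7,0],"rotation":[0,0,0]},{"slide":[0.14,-0.7,0],"rotation":[0,0,0]},{"slide":[0.14,-0.7,0],"rotation":[0,0,0]},{"slide":[0.14,-0.7,0],"rotation":[0,0,0]},{"slide":[0,0,0],"rotation":[0,0,0]},{"slide":[0,0,0.5],"rotation":[0,0,0]}]'
python3 rel.py .5526 .0785 .203 -9.5
python3 - <<'E'
from h import *
a=capture("top")["image"];b=capture("scene")["image"]
a=cv2.resize(a[190:310,255:375],(400,400),interpolation=cv2.INTER_CUBIC)
b=cv2.resize(b[160:260,290:390],(400,400),interpolation=cv2.INTER_CUBIC)
cv2.imwrite("pics/c4.png",np.hstack([a,b]))
E
```

```text
clock: 9.03
eef_pos: [0.5685, 0.0791, 0.2883]
eef_rot: [[0.988, -0.154, 0.007], [-0.154, -0.988, 0.002], [0.006, -0.003, -1.0]]
contact_force: [0.7, -0.1, 0.7]
grip_width: 0.0851
finger_force: 0.0
t 9.03 p [0.5685 0.0791 0.2883] yaw -8.8 tilt [ 0.007  0.002 -1.   ] q [-0.02  0.38 -0.29  1.62  0.12  1.15 -2.06] F [ 0.7 -0.1  0.7] w 0.0851
slide units [-0.4   0.08  2.13]
rot z units 0.13
```

View pics/c4.png

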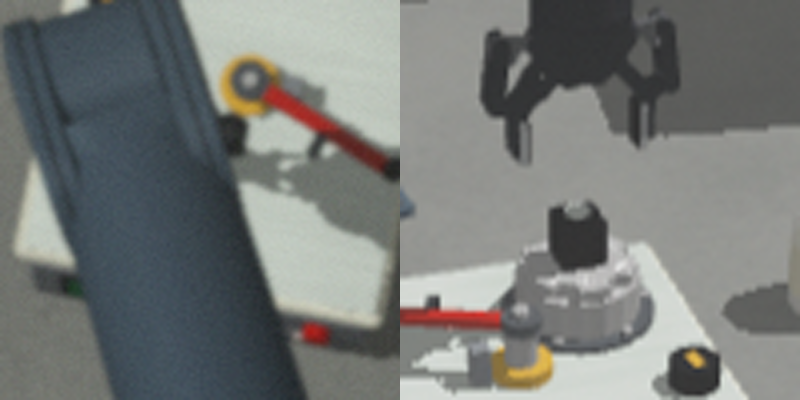

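The scene view shows the open fingers straddling the head, whose top is at about (434,212) in the image. The lever points out to the left, clear of them. I'll centre, descend and grip.

```bash
python3 -m jog '[{"slide":[-0.2,0.04,0],"rotation":[0,0,0]},{"slide":[-0.2,0.04,0],"rotation":[0,0,0.1]},{"slide":[0,0,0],"rotation":[0,0,0]}]' 0.5
python3 rel.py .5526 .0785 .203 -9.5
python3 -m jog '[{"slide":[0,0,0.4],"rotation":[0,0,0]},{"slide":[0,0,0.4],"rotation":[0,0,0]},{"slide":[0,0,0.4],"rotation":[0,0,0]},{"slide":[0,0,0.4],"rotation":[0,0,0]},{"slide":[0,0,0.4],"rotation":[0,0,0]},{"slide":[0,0,0.1],"rotation":[0,0,0]},{"slide":[0,0,0],"rotation":[0,0,0]}]'
python3 rel.py .5526 .0785 .203 -9.5;python3 -c "import plant;print(getattr(plant,'grip_depth',None))"
```

```text
clock: 9.38
eef_pos: [0.5487, 0.075, 0.2864]
eef_rot: [[0.986, -0.167, 0.001], [-0.167, -0.986, -0.0], [0.001, -0.0, -1.0]]
contact_force: [0.1, 0.5, -0.2]
grip_width: 0.0642
finger_force: 0.0
t 9.38 p [0.5487 0.075  0.2864] yaw -9.6 tilt [ 0.001 -0.    -1.   ] q [-0.02  0.36 -0.28  1.67  0.11  1.13 -2.07] F [ 0.1  0.5 -0.2] w 0.0642
slide units [ 0.08 -0.1   2.09]
rot z units -0.03
clock: 9.97
eef_pos: [0.5497, 0.0749, 0.2011]
eef_rot: [[0.986, -0.167, -0.001], [-0.167, -0.986, -0.0], [-0.001, 0.001, -1.0]]
contact_force: [0.1, -0.1, 0.6]
grip_width: 0.0637
finger_force: 0.0
t 9.97 p [0.5497 0.0749 0.2011] yaw -9.6 tilt [-0.001 -0.    -1.   ] q [-0.03  0.44 -0.28  1.79  0.14  0.93 -2.11] F [ 0.1 -0.1  0.6] w 0.0637
slide units [ 0.06 -0.1  -0.05]
rot z units -0.02
0.0187
```

```bash
python3 -m jog '[{"slide":[0.06,-0.09,-0.05],"rotation":[0,0,0]},{"slide":[0,0,0],"rotation":[0,0,0]},{"slide":[0,0,0],"rotation":[0,0,0]},{"slide":[0,0,0],"rotation":[0,0,0]},{"slide":[0,0,0],"rotation":[0,0,0]},{"slide":[0,0,0],"rotation":[0,0,0]},{"slide":[0,0,0],"rotation":[0,0,0]}]' -1
python3 rel.py .5526 .0785 .203 -9.5
```

```text
clock: 10.55
eef_pos: [0.5547, 0.0796, 0.2054]
eef_rot: [[0.986, -0.166, 0.004], [-0.166, -0.986, 0.002], [0.004, -0.002, -1.0]]
contact_force: [1.5, 1.8, 6.4]
grip_width: 0.0388
finger_force: 61.6
t 10.55 p [0.5547 0.0796 0.2054] yaw -9.5 tilt [ 0.004  0.002 -1.   ] q [-0.04  0.44 -0.28  1.78  0.14  0.94 -2.11] F [1.5 1.8 6.4] w 0.0388
slide units [-0.05  0.04  0.06]
rot z units -0.01
```

```bash
python3 -m jog '[{"slide":[0,0,-0.003],"rotation":[0,0,-1]},{"slide":[0,0,-0.003],"rotation":[0,0,-1]},{"slide":[0,0,-0.003],"rotation":[0,0,-1]},{"slide":[0,0,-0.003],"rotation":[0,0,-1]},{"slide":[0,0,-0.003],"rotation":[0,0,-1]},{"slide":[0,0,-0.003],"rotation":[0,0,-1]}]'
python3 -c "
from plant import *;print(observe()['moment'])"
python3 rel.py
```

```text
clock: 11.05
eef_pos: [0.5538, 0.0797, 0.2054]
eef_rot: [[0.936, 0.353, 0.002], [0.353, -0.936, 0.002], [0.003, -0.001, -1.0]]
contact_force: [-0.5, 3.7, 0.5]
grip_width: 0.0392
finger_force: 60.8
[ 0.99626194  0.07688885 -0.17005172]
t 11.05 p [0.5538 0.0797 0.2054] yaw 20.7 tilt [ 0.002  0.002 -1.   ] q [ 0.06  0.45 -0.42  1.78  0.21  0.96 -1.65] F [-0.5  3.7  0.5] w 0.0392
```

```bash
python3 -m jog '[{"slide":[0,0,-0.003],"rotation":[0,0,-1]},{"slide":[0,0,-0.003],"rotation":[0,0,-1]},{"slide":[0,0,-0.003],"rotation":[0,0,-1]},{"slide":[0,0,-0.003],"rotation":[0,0,-1]},{"slide":[0,0,-0.003],"rotation":[0,0,-1]},{"slide":[0,0,-0.003],"rotation":[0,0,-1]},{"slide":[0,0,-0.003],"rotation":[0,0,-1]},{"slide":[0,0,-0.003],"rotation":[0,0,-1]},{"slide":[0,0,-0.003],"rotation":[0,0,-1]},{"slide":[0,0,-0.003],"rotation":[0,0,-1]},{"slide":[0,0,-0.003],"rotation":[0,0,-1]},{"slide":[0,0,-0.003],"rotation":[0,0,-1]}]'
python3 -m jog '[{"slide":[0,0,-0.003],"rotation":[0,0,-1]},{"slide":[0,0,-0.003],"rotation":[0,0,-1]},{"slide":[0,0,-0.003],"rotation":[0,0,-1]},{"slide":[0,0,-0.003],"rotation":[0,0,-1]},{"slide":[0,0,-0.003],"rotation":[0,0,-1]},{"slide":[0,0,-0.003],"rotation":[0,0,-1]},{"slide":[0,0,-0.003],"rotation":[0,0,-1]},{"slide":[0,0,-0.003],"rotation":[0,0,-1]},{"slide":[0,0,-0.003],"rotation":[0,0,-1]},{"slide":[0,0,-0.003],"rotation":[0,0,-1]},{"slide":[0,0,-0.003],"rotation":[0,0,-1]},{"slide":[0,0,-0.003],"rotation":[0,0,-1]}]'
python3 -m jog '[{"slide":[0,0,-0.003],"rotation":[0,0,-1]},{"slide":[0,0,-0.003],"rotation":[0,0,-1]},{"slide":[0,0,-0.003],"rotation":[0,0,-1]},{"slide":[0,0,-0.003],"rotation":[0,0,-1]},{"slide":[0,0,-0.003],"rotation":[0,0,-1]},{"slide":[0,0,-0.003],"rotation":[0,0,-1]}]'
python3 rel.py
```

```text
clock: 12.05
eef_pos: [0.5535, 0.0798, 0.2065]
eef_rot: [[0.162, 0.987, 0.002], [0.987, -0.162, 0.002], [0.002, 0.001, -1.0]]
contact_force: [-0.6, 3.6, -1.6]
grip_width: 0.0391
finger_force: 60.7
clock: 13.05
eef_pos: [0.5532, 0.0799, 0.2078]
eef_rot: [[-0.774, 0.634, 0.001], [0.634, 0.774, 0.002], [0.0, 0.002, -1.0]]
contact_force: [-0.6, 4.2, -0.7]
grip_width: 0.0389
finger_force: 60.8
clock: 13.55
eef_pos: [0.5533, 0.0796, 0.2085]
eef_rot: [[-0.987, 0.162, 0.001], [0.162, 0.987, 0.002], [-0.001, 0.002, -1.0]]
contact_force: [-1.5, 3.6, -2.1]
grip_width: 0.0394
finger_force: 60.8
t 13.55 p [0.5533 0.0796 0.2085] yaw 170.7 tilt [ 0.001  0.002 -1.   ] q [ 0.46  0.62 -1.12  1.76  0.61  1.15  0.56] F [-1.5  3.6 -2.1] w 0.0394
```

```bash
python3 -m jog '[{"slide":[0,0,0],"rotation":[0,0,0]},{"slide":[0,0,0],"rotation":[0,0,0]},{"slide":[0,0,0],"rotation":[0,0,0]},{"slide":[0,0,0],"rotation":[0,0,0]},{"slide":[0,0,0],"rotation":[0,0,0]},{"slide":[0,0,0],"rotation":[0,0,0]},{"slide":[0,0,0],"rotation":[0,0,1]},{"slide":[0,0,0],"rotation":[0,0,1]},{"slide":[0,0,0],"rotation":[0,0,1]},{"slide":[0,0,0],"rotation":[0,0,1]},{"slide":[0,0,0],"rotation":[0,0,1]},{"slide":[0,0,0],"rotation":[0,0,1]}]' 0.6
python3 -m jog '[{"slide":[0,0,0],"rotation":[0,0,1]},{"slide":[0,0,0],"rotation":[0,0,1]},{"slide":[0,0,0],"rotation":[0,0,1]},{"slide":[0,0,0],"rotation":[0,0,1]},{"slide":[0,0,0],"rotation":[0,0,1]},{"slide":[0,0,0],"rotation":[0,0,1]},{"slide":[0,0,0],"rotation":[0,0,1]},{"slide":[0,0,0],"rotation":[0,0,1]},{"slide":[0,0,0],"rotation":[0,0,1]},{"slide":[0,0,0],"rotation":[0,0,1]},{"slide":[0,0,0],"rotation":[0,0,1]},{"slide":[0,0,0],"rotation":[0,0,1]}]'
python3 -m jog '[{"slide":[0,0,0],"rotation":[0,0,1]},{"slide":[0,0,0],"rotation":[0,0,1]},{"slide":[0,0,0],"rotation":[0,0,1]},{"slide":[0,0,0],"rotation":[0,0,1]},{"slide":[0,0,0],"rotation":[0,0,1]},{"slide":[0,0,0],"rotation":[0,0,1]},{"slide":[0,0,0],"rotation":[0,0,1]},{"slide":[0,0,0],"rotation":[0,0,1]},{"slide":[0,0,0],"rotation":[0,0,1]},{"slide":[0,0,0],"rotation":[0,0,1]},{"slide":[0,0,0],"rotation":[0,0,1]},{"slide":[0,0,0],"rotation":[0,0,1]}]'
python3 -m jog '[{"slide":[0,0,0],"rotation":[0,0,1]},{"slide":[0,0,0],"rotation":[0,0,1]},{"slide":[0,0,0],"rotation":[0,0,1]},{"slide":[0,0,0],"rotation":[0,0,1]},{"slide":[0,0,0],"rotation":[0,0,1]},{"slide":[0,0,0],"rotation":[0,0,1]}]'
python3 rel.py .5535 .0797 .2085 -9.3
python3 - <<'E'
from h import *
b=capture("scene");P=pts(b);z=P[...,2];m=(np.hypot(P[...,0]-.553,P[...,1]-.079)<.06)&(z<.206);m[:195]=0
print("flange top z",np.percentile(z[m&(z>.185)],[50,80,95]).round(4))
b=cv2.resize(b["image"][150:260,270:390],(480,440),interpolation=cv2.INTER_CUBIC)
cv2.imwrite("pics/c5.png",b)
E
```

```text
clock: 14.55
eef_pos: [0.5532, 0.0784, 0.2077]
eef_rot: [[-0.768, 0.641, 0.0], [0.641, 0.768, -0.0], [-0.0, 0.0, -1.0]]
contact_force: [0.3, 0.7, -0.8]
grip_width: 0.0679
finger_force: 0.0
clock: 15.55
eef_pos: [0.5532, 0.0784, 0.2077]
eef_rot: [[0.171, 0.985, 0.0], [0.985, -0.171, -0.0], [0.0, 0.0, -1.0]]
contact_force: [0.9, 0.7, -0.5]
grip_width: 0.0685
finger_force: 0.0
clock: 16.55
eef_pos: [0.5531, 0.0785, 0.2077]
eef_rot: [[0.939, 0.344, 0.0], [0.344, -0.939, 0.0], [0.0, -0.0, -1.0]]
contact_force: [-0.5, -0.4, -0.7]
grip_width: 0.0684
finger_force: 0.0
clock: 17.05
eef_pos: [0.5531, 0.0785, 0.2077]
eef_rot: [[0.985, -0.171, 0.0], [-0.171, -0.985, 0.0], [0.0, -0.0, -1.0]]
contact_force: [-0.4, -0.4, -0.1]
grip_width: 0.0687
finger_force: 0.0
t 17.05 p [0.5531 0.0785 0.2077] yaw -9.8 tilt [ 0.  0. -1.] q [-0.04  0.43 -0.28  1.78  0.14  0.95 -2.11] F [-0.4 -0.4 -0.1] w 0.0687
slide units [ 0.   -0.03 -0.02]
rot z units -0.11
flange top z [0.1949 0.197  0.2031]
```

View pics/c5.png

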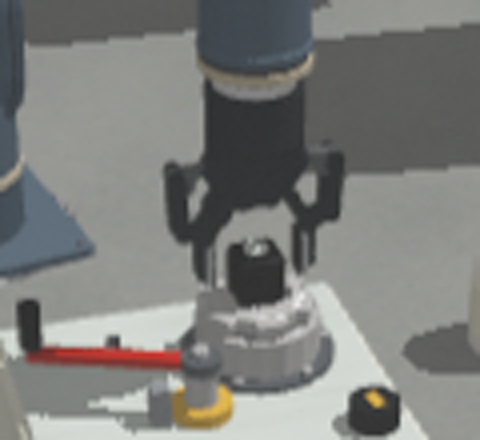

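The open fingers straddle the head squarely, with the head at about (334,218) in the image, and the lever is still open. Second stroke.

```bash
python3 -m jog '[{"slide":[0,0,0],"rotation":[0,0,0]},{"slide":[0,0,0],"rotation":[0,0,0]},{"slide":[0,0,0],"rotation":[0,0,0]},{"slide":[0,0,0],"rotation":[0,0,0]},{"slide":[0,0,0],"rotation":[0,0,0]},{"slide":[0,0,0],"rotation":[0,0,0]},{"slide":[0,0,-0.003],"rotation":[0,0,-1]},{"slide":[0,0,-0.003],"rotation":[0,0,-1]},{"slide":[0,0,-0.003],"rotation":[0,0,-1]},{"slide":[0,0,-0.003],"rotation":[0,0,-1]},{"slide":[0,0,-0.003],"rotation":[0,0,-1]},{"slide":[0,0,-0.003],"rotation":[0,0,-1]}]' -1
python3 -m jog '[{"slide":[0,0,-0.003],"rotation":[0,0,-1]},{"slide":[0,0,-0.003],"rotation":[0,0,-1]},{"slide":[0,0,-0.003],"rotation":[0,0,-1]},{"slide":[0,0,-0.003],"rotation":[0,0,-1]},{"slide":[0,0,-0.003],"rotation":[0,0,-1]},{"slide":[0,0,-0.003],"rotation":[0,0,-1]},{"slide":[0,0,-0.003],"rotation":[0,0,-1]},{"slide":[0,0,-0.003],"rotation":[0,0,-1]},{"slide":[0,0,-0.003],"rotation":[0,0,-1]},{"slide":[0,0,-0.003],"rotation":[0,0,-1]},{"slide":[0,0,-0.003],"rotation":[0,0,-1]},{"slide":[0,0,-0.003],"rotation":[0,0,-1]}]'
python3 -m jog '[{"slide":[0,0,-0.003],"rotation":[0,0,-1]},{"slide":[0,0,-0.003],"rotation":[0,0,-1]},{"slide":[0,0,-0.003],"rotation":[0,0,-1]},{"slide":[0,0,-0.003],"rotation":[0,0,-1]},{"slide":[0,0,-0.003],"rotation":[0,0,-1]},{"slide":[0,0,-0.003],"rotation":[0,0,-1]},{"slide":[0,0,-0.003],"rotation":[0,0,-1]},{"slide":[0,0,-0.003],"rotation":[0,0,-1]},{"slide":[0,0,-0.003],"rotation":[0,0,-1]},{"slide":[0,0,-0.003],"rotation":[0,0,-1]},{"slide":[0,0,-0.003],"rotation":[0,0,-1]},{"slide":[0,0,-0.003],"rotation":[0,0,-1]}]'
python3 -m jog '[{"slide":[0,0,-0.003],"rotation":[0,0,-1]},{"slide":[0,0,-0.003],"rotation":[0,0,-1]},{"slide":[0,0,-0.003],"rotation":[0,0,-1]},{"slide":[0,0,-0.003],"rotation":[0,0,-1]},{"slide":[0,0,-0.003],"rotation":[0,0,-1]},{"slide":[0,0,-0.003],"rotation":[0,0,-1]}]'
python3 rel.py .5531 .0785 .21 170.3
```

```text
clock: 18.1
eef_pos: [0.5529, 0.0794, 0.2086]
eef_rot: [[0.935, 0.353, -0.0], [0.353, -0.935, 0.001], [0.0, -0.001, -1.0]]
contact_force: [-1.9, 4.1, 3.5]
grip_width: 0.0394
finger_force: 60.5
clock: 19.1
eef_pos: [0.5536, 0.0793, 0.2099]
eef_rot: [[0.162, 0.987, 0.001], [0.987, -0.162, 0.002], [0.002, 0.001, -1.0]]
contact_force: [1.7, 4.4, -0.0]
grip_width: 0.0393
finger_force: 60.2
clock: 20.1
eef_pos: [0.554, 0.0798, 0.2112]
eef_rot: [[-0.774, 0.633, 0.002], [0.633, 0.774, 0.003], [0.001, 0.004, -1.0]]
contact_force: [2.8, 7.0, -3.8]
grip_width: 0.0388
finger_force: 60.6
clock: 20.6
eef_pos: [0.5539, 0.0802, 0.2119]
eef_rot: [[-0.987, 0.161, 0.002], [0.161, 0.987, 0.004], [-0.001, 0.004, -1.0]]
contact_force: [2.9, 8.4, -4.1]
grip_width: 0.0395
finger_force: 60.6
t 20.6 p [0.5539 0.0802 0.2119] yaw 170.7 tilt [ 0.002  0.004 -1.   ] q [ 0.46  0.62 -1.12  1.75  0.6   1.16  0.57] F [ 2.9  8.4 -4.1] w 0.0395
slide units [ 0.01 -0.04  0.05]
rot z units 0.08
```

```bash
python3 -m jog '[{"slide":[0,0,0],"rotation":[0,0,0]},{"slide":[0,0,0],"rotation":[0,0,0]},{"slide":[0,0,0],"rotation":[0,0,0]},{"slide":[0,0,0],"rotation":[0,0,0]},{"slide":[0,0,0],"rotation":[0,0,0]},{"slide":[0,0.03,0],"rotation":[0,0,0]},{"slide":[0,0,0],"rotation":[0,0,1]},{"slide":[0,0,0],"rotation":[0,0,1]},{"slide":[0,0,0],"rotation":[0,0,1]},{"slide":[0,0,0],"rotation":[0,0,1]},{"slide":[0,0,0],"rotation":[0,0,1]},{"slide":[0,0,0],"rotation":[0,0,1]}]' 0.6
python3 -m jog '[{"slide":[0,0,0],"rotation":[0,0,1]},{"slide":[0,0,0],"rotation":[0,0,1]},{"slide":[0,0,0],"rotation":[0,0,1]},{"slide":[0,0,0],"rotation":[0,0,1]},{"slide":[0,0,0],"rotation":[0,0,1]},{"slide":[0,0,0],"rotation":[0,0,1]},{"slide":[0,0,0],"rotation":[0,0,1]},{"slide":[0,0,0],"rotation":[0,0,1]},{"slide":[0,0,0],"rotation":[0,0,1]},{"slide":[0,0,0],"rotation":[0,0,1]},{"slide":[0,0,0],"rotation":[0,0,1]},{"slide":[0,0,0],"rotation":[0,0,1]}]'
python3 -m jog '[{"slide":[0,0,0],"rotation":[0,0,1]},{"slide":[0,0,0],"rotation":[0,0,1]},{"slide":[0,0,0],"rotation":[0,0,1]},{"slide":[0,0,0],"rotation":[0,0,1]},{"slide":[0,0,0],"rotation":[0,0,1]},{"slide":[0,0,0],"rotation":[0,0,1]},{"slide":[0,0,0],"rotation":[0,0,1]},{"slide":[0,0,0],"rotation":[0,0,1]},{"slide":[0,0,0],"rotation":[0,0,1]},{"slide":[0,0,0],"rotation":[0,0,1]},{"slide":[0,0,0],"rotation":[0,0,1]},{"slide":[0,0,0],"rotation":[0,0,1]}]'
python3 -m jog '[{"slide":[0,0,0],"rotation":[0,0,1]},{"slide":[0,0,0],"rotation":[0,0,1]},{"slide":[0,0,0],"rotation":[0,0,1]},{"slide":[0,0,0],"rotation":[0,0,1]},{"slide":[0,0,0],"rotation":[0,0,1]},{"slide":[0,0,0],"rotation":[0,0,1]}]'
python3 rel.py .5535 .0797 .212 -9.3
```

```text
clock: 21.6
eef_pos: [0.5533, 0.0796, 0.212]
eef_rot: [[-0.768, 0.641, 0.0], [0.641, 0.768, -0.0], [-0.0, -0.0, -1.0]]
contact_force: [-0.8, 0.8, 0.1]
grip_width: 0.0682
finger_force: 0.0
clock: 22.6
eef_pos: [0.5533, 0.0797, 0.2121]
eef_rot: [[0.171, 0.985, 0.0], [0.985, -0.171, -0.0], [-0.0, 0.0, -1.0]]
contact_force: [0.5, -0.0, 0.2]
grip_width: 0.0683
finger_force: 0.0
clock: 23.6
eef_pos: [0.5533, 0.0797, 0.2121]
eef_rot: [[0.939, 0.345, 0.0], [0.345, -0.939, 0.0], [0.0, 0.0, -1.0]]
contact_force: [-0.7, 1.0, -0.2]
grip_width: 0.0683
finger_force: 0.0
clock: 24.1
eef_pos: [0.5533, 0.0798, 0.212]
eef_rot: [[0.985, -0.171, 0.0], [-0.171, -0.985, 0.0], [0.0, -0.0, -1.0]]
contact_force: [-0.1, 0.0, 0.1]
grip_width: 0.0683
finger_force: 0.0
t 24.1 p [0.5533 0.0798 0.212 ] yaw -9.8 tilt [ 0.  0. -1.] q [-0.04  0.43 -0.28  1.77  0.14  0.96 -2.11] F [-0.1  0.   0.1] w 0.0683
slide units [0.01 0.   0.  ]
rot z units -0.11
```

```bash
python3 -m jog '[{"slide":[0,0,0],"rotation":[0,0,0]},{"slide":[0,0,0],"rotation":[0,0,0]},{"slide":[0,0,0],"rotation":[0,0,0]},{"slide":[0,0,0],"rotation":[0,0,0]},{"slide":[0,0,0],"rotation":[0,0,0]},{"slide":[0,0,0],"rotation":[0,0,0]},{"slide":[0,0,-0.003],"rotation":[0,0,-1]},{"slide":[0,0,-0.003],"rotation":[0,0,-1]},{"slide":[0,0,-0.003],"rotation":[0,0,-1]},{"slide":[0,0,-0.003],"rotation":[0,0,-1]},{"slide":[0,0,-0.003],"rotation":[0,0,-1]},{"slide":[0,0,-0.003],"rotation":[0,0,-1]}]' -1
python3 -m jog '[{"slide":[0,0,-0.003],"rotation":[0,0,-1]},{"slide":[0,0,-0.003],"rotation":[0,0,-1]},{"slide":[0,0,-0.003],"rotation":[0,0,-1]},{"slide":[0,0,-0.003],"rotation":[0,0,-1]},{"slide":[0,0,-0.003],"rotation":[0,0,-1]},{"slide":[0,0,-0.003],"rotation":[0,0,-1]},{"slide":[0,0,-0.003],"rotation":[0,0,-1]},{"slide":[0,0,-0.003],"rotation":[0,0,-1]},{"slide":[0,0,-0.003],"rotation":[0,0,-1]},{"slide":[0,0,-0.003],"rotation":[0,0,-1]},{"slide":[0,0,-0.003],"rotation":[0,0,-1]},{"slide":[0,0,-0.003],"rotation":[0,0,-1]}]'
python3 -m jog '[{"slide":[0,0,-0.003],"rotation":[0,0,-1]},{"slide":[0,0,-0.003],"rotation":[0,0,-1]},{"slide":[0,0,-0.003],"rotation":[0,0,-1]},{"slide":[0,0,-0.003],"rotation":[0,0,-1]},{"slide":[0,0,-0.003],"rotation":[0,0,-1]},{"slide":[0,0,-0.003],"rotation":[0,0,-1]},{"slide":[0,0,-0.003],"rotation":[0,0,-1]},{"slide":[0,0,-0.003],"rotation":[0,0,-1]},{"slide":[0,0,-0.003],"rotation":[0,0,-1]},{"slide":[0,0,-0.003],"rotation":[0,0,-1]},{"slide":[0,0,-0.003],"rotation":[0,0,-1]},{"slide":[0,0,-0.003],"rotation":[0,0,-1]}]'
python3 -m jog '[{"slide":[0,0,-0.003],"rotation":[0,0,-1]},{"slide":[0,0,-0.003],"rotation":[0,0,-1]},{"slide":[0,0,-0.003],"rotation":[0,0,-1]},{"slide":[0,0,-0.003],"rotation":[0,0,-1]},{"slide":[0,0,-0.003],"rotation":[0,0,-1]},{"slide":[0,0,-0.003],"rotation":[0,0,-1]},{"slide":[0,0,0],"rotation":[0,0,-1]},{"slide":[0,0,0],"rotation":[0,0,-1]}]'
python3 rel.py .5535 .0797 .216 170.3
```

```text
clock: 25.1
eef_pos: [0.5537, 0.0796, 0.213]
eef_rot: [[0.936, 0.353, 0.001], [0.353, -0.936, 0.0], [0.001, -0.0, -1.0]]
contact_force: [0.6, 0.8, 3.4]
grip_width: 0.0394
finger_force: 60.2
clock: 26.1
eef_pos: [0.5536, 0.0799, 0.2143]
eef_rot: [[0.162, 0.987, 0.001], [0.987, -0.162, 0.001], [0.001, 0.0, -1.0]]
contact_force: [-0.9, 1.4, 2.3]
grip_width: 0.0393
finger_force: 60.0
clock: 27.1
eef_pos: [0.5536, 0.0799, 0.2156]
eef_rot: [[-0.774, 0.634, 0.0], [0.634, 0.774, 0.001], [0.0, 0.001, -1.0]]
contact_force: [0.4, 2.0, 1.6]
grip_width: 0.0394
finger_force: 60.1
clock: 27.77
eef_pos: [0.5536, 0.0801, 0.2165]
eef_rot: [[-1.0, -0.012, 0.001], [-0.012, 1.0, 0.001], [-0.001, 0.001, -1.0]]
contact_force: [0.1, 3.4, 3.6]
grip_width: 0.0391
finger_force: 60.2
t 27.77 p [0.5536 0.0801 0.2165] yaw -179.3 tilt [ 0.001  0.001 -1.   ] q [ 0.48  0.63 -1.16  1.75  0.62  1.19  0.72] F [0.1 3.4 3.6] w 0.0391
slide units [ 0.   -0.01  0.01]
rot z units 2.07
```

```bash
python3 -m jog '[{"slide":[0,0,-0.05],"rotation":[0,0,-0.5]},{"slide":[0,0,-0.1],"rotation":[0,0,0]},{"slide":[0,0,-0.1],"rotation":[0,0,0]},{"slide":[0,0,0],"rotation":[0,0,0]}]'
python3 rel.py
```

```text
clock: 28.1
eef_pos: [0.5536, 0.0795, 0.2268]
eef_rot: [[-0.999, -0.049, 0.001], [-0.049, 0.999, 0.0], [-0.001, 0.0, -1.0]]
contact_force: [2.2, 1.6, -4.4]
grip_width: 0.0394
finger_force: 61.7
t 28.1 p [0.5536 0.0795 0.2268] yaw -177.2 tilt [ 0.001  0.    -1.   ] q [ 0.49  0.63 -1.18  1.73  0.62  1.21  0.77] F [ 2.2  1.6 -4.4] w 0.0394
```

The force is just the weight, so the closure is free. I'll lift it higher and enlarge the mats before going over.

```bash
python3 -m jog '[{"slide":[0,0,-0.5],"rotation":[0,0,0]},{"slide":[0,0,-0.6],"rotation":[0,0,0]},{"slide":[0,0,-0.6],"rotation":[0,0,0]},{"slide":[0,0,-0.6],"rotation":[0,0,0]},{"slide":[0,0,-0.4],"rotation":[0,0,0]},{"slide":[0,0,0],"rotation":[0,0,0]}]'
python3 rel.py .520 -.362 .33 -177
python3 - <<'E'
from h import *
a=capture("top")["image"];b=capture("scene")["image"]
a=cv2.resize(a[200:350,400:580],(480,400),interpolation=cv2.INTER_CUBIC)
b=cv2.resize(b[130:290,250:378],(320,400),interpolation=cv2.INTER_CUBIC)
cv2.imwrite("pics/c6.png",np.hstack([a,b]))
E
```

```text
clock: 28.6
eef_pos: [0.5538, 0.0801, 0.3372]
eef_rot: [[-0.999, -0.05, 0.004], [-0.05, 0.999, -0.0], [-0.003, -0.0, -1.0]]
contact_force: [0.2, 1.2, -4.3]
grip_width: 0.0391
finger_force: 64.3
t 28.6 p [0.5538 0.0801 0.3372] yaw -177.2 tilt [ 0.004 -0.    -1.   ] q [ 0.52  0.54 -1.24  1.55  0.51  1.42  0.87] F [ 0.2  1.2 -4.3] w 0.0391
slide units [  1.39 -11.     0.18]
rot z units -0.03
```

View pics/c6.png

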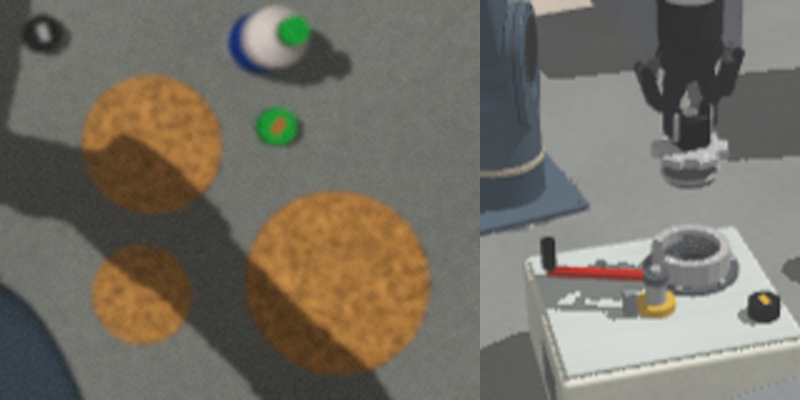

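The crop shows three cork mats: small at (453,310), middle at (457,254) and large at (526,305), in top-view pixels. The middle one, 0.15 m across, is the one wanted. The closure hangs upright and clear of the open mould, and the lever is still out. I'll turn the wrist back a bit for reach, then travel.

```bash
python3 -m jog '[{"slide":[0,0,0],"rotation":[0,0,1]},{"slide":[0,0,0],"rotation":[0,0,1]},{"slide":[0,0,0],"rotation":[0,0,1]},{"slide":[0,0,0],"rotation":[0,0,1]},{"slide":[0,0,0],"rotation":[0,0,1]},{"slide":[0,0,0],"rotation":[0,0,1]},{"slide":[0,0,0],"rotation":[0,0,1]},{"slide":[0,0,0],"rotation":[0,0,1]},{"slide":[0,0,0],"rotation":[0,0,1]},{"slide":[0,0,0],"rotation":[0,0,1]},{"slide":[0,0,0],"rotation":[0,0,1]},{"slide":[0,0,0],"rotation":[0,0,1]}]'
python3 rel.py .520 -.362 .33
```

```text
clock: 29.7
eef_pos: [0.5525, 0.0787, 0.3321]
eef_rot: [[-0.539, 0.842, -0.003], [0.842, 0.539, -0.001], [0.001, -0.004, -1.0]]
contact_force: [0.4, -0.1, -4.6]
grip_width: 0.0395
finger_force: 64.3
t 29.7 p [0.5525 0.0787 0.3321] yaw 122.6 tilt [-0.003 -0.001 -1.   ] q [ 0.39  0.44 -0.95  1.56  0.37  1.33 -0.03] F [ 0.4 -0.1 -4.6] w 0.0395
slide units [-8.84 -6.62  0.07]
```

```bash
python3 -m jog '[{"slide":[-0.3,-0.22,0],"rotation":[0,0,0]},{"slide":[-0.6,-0.45,0],"rotation":[0,0,0]},{"slide":[-0.6,-0.45,0],"rotation":[0,0,0]},{"slide":[-0.6,-0.45,0],"rotation":[0,0,0]},{"slide":[-0.6,-0.45,0],"rotation":[0,0,0]},{"slide":[-0.6,-0.45,0],"rotation":[0,0,0]},{"slide":[-0.6,-0.45,0],"rotation":[0,0,0]},{"slide":[-0.6,-0.45,0],"rotation":[0,0,0]},{"slide":[-0.6,-0.45,0],"rotation":[0,0,0]},{"slide":[-0.6,-0.45,0],"rotation":[0,0,0]},{"slide":[-0.6,-0.45,0],"rotation":[0,0,0]},{"slide":[-0.6,-0.45,0],"rotation":[0,0,0]}]'
python3 -m jog '[{"slide":[-0.6,-0.45,0],"rotation":[0,0,0]},{"slide":[-0.6,-0.45,0],"rotation":[0,0,0]},{"slide":[-0.5,-0.37,0],"rotation":[0,0,0]},{"slide":[-0.3,-0.2,0],"rotation":[0,0,0]},{"slide":[0,0,0],"rotation":[0,0,0]},{"slide":[0,0,0],"rotation":[0,0,0]}]'
python3 rel.py .520 -.362 .065
python3 - <<'E'
from h import *
b=capture("scene");P=pts(b);z=P[...,2]
m=(np.hypot(P[...,0]-.52,P[...,1]+.362)<.06)&(z>.25)
g=b["image"].min(2);q=P[m&(z<.33)&(g>110)]
print("steel z",np.percentile(q[:,2],[1,5,25,50,75,95]).round(3),q.mean(0).round(3))
E
```

```text
clock: 30.7
eef_pos: [0.5282, -0.2663, 0.3321]
eef_rot: [[-0.543, 0.84, -0.004], [0.84, 0.543, 0.001], [0.002, -0.003, -1.0]]
contact_force: [1.3, 0.6, -5.2]
grip_width: 0.0392
finger_force: 64.1
clock: 31.2
eef_pos: [0.5232, -0.3637, 0.3324]
eef_rot: [[-0.542, 0.84, -0.002], [0.84, 0.542, 0.002], [0.003, -0.001, -1.0]]
contact_force: [-0.3, 0.3, -4.7]
grip_width: 0.0393
finger_force: 64.0
t 31.2 p [ 0.5232 -0.3637  0.3324] yaw 122.8 tilt [-0.002  0.002 -1.   ] q [ 1.03  0.56 -0.89  1.35  0.43  1.43  0.73] F [-0.3  0.3 -4.7] w 0.0393
slide units [ 0.06 -0.04  6.69]
steel z [0.277 0.289 0.316 0.319 0.32  0.322] [ 0.543 -0.364  0.315]
```

```bash
python3 -m jog '[{"slide":[0.06,-0.04,0.4],"rotation":[0,0,0]},{"slide":[0,0,0.7],"rotation":[0,0,0]},{"slide":[0,0,0.7],"rotation":[0,0,0]},{"slide":[0,0,0.7],"rotation":[0,0,0]},{"slide":[0,0,0.7],"rotation":[0,0,0]},{"slide":[0,0,0.7],"rotation":[0,0,0]},{"slide":[0,0,0.7],"rotation":[0,0,0]},{"slide":[0,0,0.6],"rotation":[0,0,0]},{"slide":[0,0,0.5],"rotation":[0,0,0]},{"slide":[0,0,0.3],"rotation":[0,0,0]},{"slide":[0,0,0.2],"rotation":[0,0,0]},{"slide":[0,0,0],"rotation":[0,0,0]}]'
python3 rel.py .520 -.362 .06
```

```text
clock: 32.25
eef_pos: [0.5209, -0.3614, 0.0851]
eef_rot: [[-0.544, 0.839, -0.002], [0.839, 0.544, 0.001], [0.002, -0.001, -1.0]]
contact_force: [-0.6, -0.8, -4.9]
grip_width: 0.0392
finger_force: 64.1
t 32.25 p [ 0.5209 -0.3614  0.0851] yaw 123.0 tilt [-0.002  0.001 -1.   ] q [ 0.98  0.77 -0.78  1.7   0.64  0.95  0.54] F [-0.6 -0.8 -4.9] w 0.0392
slide units [-0.   -0.03  0.63]
```

```bash
python3 -m jog '[{"slide":[0,0,0.1],"rotation":[0,0,0]},{"slide":[0,0,0.1],"rotation":[0,0,0]},{"slide":[0,0,0.1],"rotation":[0,0,0]},{"slide":[0,0,0.1],"rotation":[0,0,0]},{"slide":[0,0,0.05],"rotation":[0,0,0]},{"slide":[0,0,0],"rotation":[0,0,0]}]'
python3 -m jog '[{"slide":[0,0,0.04],"rotation":[0,0,0]},{"slide":[0,0,0.04],"rotation":[0,0,0]},{"slide":[0,0,0],"rotation":[0,0,0]}]'
python3 -m jog '[{"slide":[0,0,0.04],"rotation":[0,0,0]},{"slide":[0,0,0],"rotation":[0,0,0]}]'
python3 -m jog '[{"slide":[0,0,0.04],"rotation":[0,0,0]},{"slide":[0,0,0],"rotation":[0,0,0]}]'
```

```text
clock: 32.75
eef_pos: [0.5209, -0.3625, 0.0679]
eef_rot: [[-0.543, 0.84, -0.001], [0.84, 0.543, 0.0], [0.0, -0.0, -1.0]]
contact_force: [-0.5, 0.6, -4.5]
grip_width: 0.0389
finger_force: 64.1
clock: 33.0
eef_pos: [0.5211, -0.3625, 0.0648]
eef_rot: [[-0.543, 0.839, -0.0], [0.839, 0.543, 0.0], [0.0, -0.0, -1.0]]
contact_force: [-0.2, -0.5, -4.8]
grip_width: 0.0388
finger_force: 64.1
clock: 33.17
eef_pos: [0.5211, -0.3625, 0.0633]
eef_rot: [[-0.543, 0.839, -0.0], [0.839, 0.543, 0.0], [0.0, -0.0, -1.0]]
contact_force: [0.3, 0.3, -5.0]
grip_width: 0.0391
finger_force: 64.1
clock: 33.33
eef_pos: [0.5211, -0.3625, 0.0616]
eef_rot: [[-0.543, 0.839, -0.0], [0.839, 0.543, 0.0], [0.0, -0.0, -1.0]]
contact_force: [-0.5, -0.8, -4.3]
grip_width: 0.0391
finger_force: 64.1
```

```bash
for i in 1; do python3 -m jog '[{"slide":[0,0,0.03],"rotation":[0,0,0]},{"slide":[0,0,0],"rotation":[0,0,0]}]'|grep -E "pos|contact"; done
python3 -m jog '[{"slide":[0,0,0.03],"rotation":[0,0,0]},{"slide":[0,0,0],"rotation":[0,0,0]}]'|grep -E "pos|contact"
python3 -m jog '[{"slide":[0,0,0.03],"rotation":[0,0,0]},{"slide":[0,0,0],"rotation":[0,0,0]}]'|grep -E "pos|contact"
```

```text
eef_pos: [0.5211, -0.3625, 0.0605]
contact_force: [0.9, 0.5, -4.5]
eef_pos: [0.5212, -0.3626, 0.0603]
contact_force: [-3.8, 0.8, 4.5]
eef_pos: [0.5212, -0.3626, 0.0603]
contact_force: [-7.5, 1.9, 16.1]
```

The plug is on the mat. I'll ease off, let go, rise and check.

```bash
python3 -m jog '[{"slide":[0,0,-0.03],"rotation":[0,0,0]},{"slide":[0,0,0],"rotation":[0,0,0]}]'|grep -E "pos|contact"
python3 -m jog '[{"slide":[0,0,0],"rotation":[0,0,0]},{"slide":[0,0,0],"rotation":[0,0,0]},{"slide":[0,0,0],"rotation":[0,0,0]},{"slide":[0,0,0],"rotation":[0,0,0]},{"slide":[0,0,0],"rotation":[0,0,0]},{"slide":[0,0,0],"rotation":[0,0,0]},{"slide":[0,0,-0.3],"rotation":[0,0,0]},{"slide":[0,0,-0.6],"rotation":[0,0,0]},{"slide":[0,0,-0.7],"rotation":[0,0,0]},{"slide":[0,0,-0.7],"rotation":[0,0,0]},{"slide":[0,0,-0.7],"rotation":[0,0,0]},{"slide":[0,0,-0.7],"rotation":[0,0,0]}]' 0.6
python3 -m jog '[{"slide":[0,0,-0.7],"rotation":[0,0,0]},{"slide":[0,0.7,0],"rotation":[0,0,0]},{"slide":[0,0,0],"rotation":[0,0,0]}]'
python3 - <<'E'
from h import *
b=capture("scene");P=pts(b);z=P[...,2]
m=(np.hypot(P[...,0]-.52,P[...,1]+.362)<.06)&(z>.07)&(z<.14);print("head top z",np.percentile(z[m],[50,90,98]).round(3),"centre",np.median(P[m],0).round(3))
h=cv2.cvtColor(b["image"],cv2.COLOR_BGR2HSV);r=(cv2.inRange(h,(0,140,80),(8,255,255))>0)&(abs(P[...,0]-.57)<.12)&(abs(P[...,1]+.03)<.12)&(z>.165)
q=P[r][:,:2];d=np.linalg.svd(q-q.mean(0))[2][0];print("lever",np.degrees(np.arctan2(*d[::-1])))
cv2.imwrite("pics/c7.png",cv2.resize(b["image"][180:350,100:390],(800,469),interpolation=cv2.INTER_CUBIC))
E
```

```text
eef_pos: [0.5215, -0.3627, 0.0603]
contact_force: [-3.0, -0.0, 8.1]
clock: 35.0
eef_pos: [0.5212, -0.3621, 0.2098]
eef_rot: [[-0.544, 0.839, 0.001], [0.839, 0.544, 0.0], [-0.0, 0.001, -1.0]]
contact_force: [0.3, -0.1, 0.0]
grip_width: 0.0687
finger_force: 0.0
clock: 35.25
eef_pos: [0.5487, -0.3438, 0.2389]
eef_rot: [[-0.546, 0.838, 0.006], [0.838, 0.546, 0.0], [-0.003, 0.006, -1.0]]
contact_force: [-0.1, 0.9, -0.5]
grip_width: 0.0683
finger_force: 0.0
head top z [0.087 0.092 0.094] centre [ 0.532 -0.366  0.087]
lever 58.29008441468713
```

View pics/c7.png

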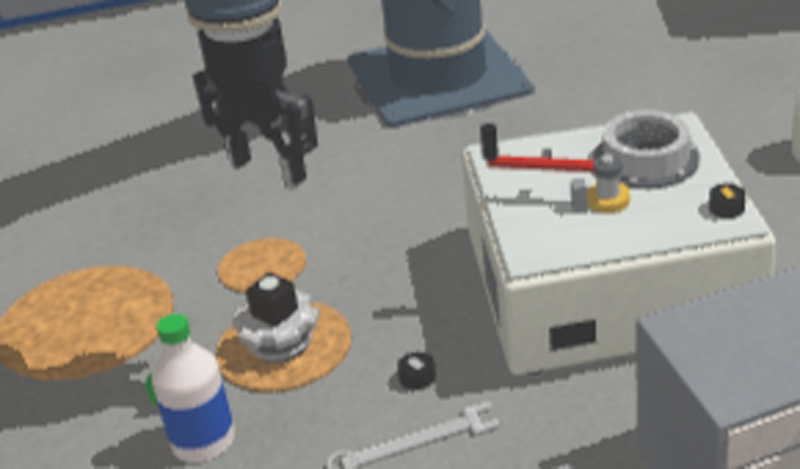

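The closure stands upright on the middle mat, near (200,300) in the scene image, with its head top at about 0.092 m (expected 0.092). The lever is open and the gripper is clear.

```bash
python3 -c "
from plant import *
print(close_job())"
```

```text
the job is handed in; nothing more can be done
None
```

The job is handed in, with no verdict returned: the lever was swung to its open stop, and the closure was unscrewed, lifted out and stood upright on the middle-sized cork mat, released, with the bench items in view undisturbed.

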